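# Move the filter cubes to the new slider in the same order

### The job

Move the four filter cubes from the old black filter slider into the new aluminium one, keeping their order as counted from the pull knob: the cube nearest the old slider's knob goes into the slot nearest the new slider's knob, and so on along the row, because the microscope's software calls the filters by slot number. Set each cube down upright, flat on the floor of its slot and square with it; they hold coated optics, so do not drop or tip them.

Things in the scene. Friction and masses are not known exactly. Their poses are not given: they have to be found in the camera images.
- old_slider: black filter slider with a black pull knob at its +y end, holding the cubes at the start, fixed, turned any way. Same shape as the new one: slot centres at x = 0, y = +75 (next to the knob), +25, -25, -75 mm, slot floor 6 mm above the bench. Base 86 x 204 x 6 mm, knob out to y = 122. Origin: middle of the base's underside. Coloured labels along its -x edge.
- new_slider: bare aluminium filter slider with a black pull knob at its +y end, empty at the start, fixed, turned any way. Four cells in a row, centres at x = 0, y = +75 (next to the knob), +25, -25, -75 mm, each 48 (x) by 45 mm (y) inside, floor 6 mm and round-topped 4.5 mm walls 16.5 mm above the bench, 24 mm light port. Origin: middle of the underside of the 86 x 204 mm base.
- blue_cube: black filter cube with a domed blue glass on top, 35 mm square, 33 mm high (37 with the glass), 50 to 100 g. Origin on the underside: the block spans -16 to +19 mm in x, -18 to +17 in y; z up. Starts in an old slot, its x within 6 degrees of the slider's x; neighbours 50 mm away along y, so grip it along its x, fingertips above the slot walls.
- green_cube: black filter cube with a domed green glass on top, 35 mm square, 33 mm high (37 with the glass), 50 to 100 g. Origin on the underside: the block spans -16 to +19 mm in x, -18 to +17 in y; z up. Starts in an old slot, its x within 6 degrees of the slider's x; neighbours 50 mm away along y, so grip it along its x, fingertips above the slot walls.
- amber_cube: black filter cube with a domed amber-yellow glass on top, 35 mm square, 33 mm high (37 with the glass), 50 to 100 g. Origin on the underside: the block spans -16 to +19 mm in x, -18 to +17 in y; z up. Starts in an old slot, its x within 6 degrees of the slider's x; neighbours 50 mm away along y, so grip it along its x, fingertips above the slot walls.
- red_cube: black filter cube with a domed red glass on top, 35 mm square, 33 mm high (37 with the glass), 50 to 100 g. Origin on the underside: the block spans -16 to +19 mm in x, -18 to +17 in y; z up. Starts in an old slot, its x within 6 degrees of the slider's x; neighbours 50 mm away along y, so grip it along its x, fingertips above the slot walls.
- blue_label: blue label with white rim, 34 x 12.5 x 1 mm, fixed on the old slider beside the slot where the blue cube starts, its middle 34.5 mm from that slot's centre towards the slider's -x; it stays there as the record of the order. Origin under its middle, axes as the slider's.
- green_label: green label with white rim, 34 x 12.5 x 1 mm, fixed on the old slider beside the slot where the green cube starts, its middle 34.5 mm from that slot's centre towards the slider's -x; it stays there as the record of the order. Origin under its middle, axes as the slider's.
- amber_label: amber-yellow label with white rim, 34 x 12.5 x 1 mm, fixed on the old slider beside the slot where the amber cube starts, its middle 34.5 mm from that slot's centre towards the slider's -x; it stays there as the record of the order. Origin under its middle, axes as the slider's.
- red_label: red label with white rim, 34 x 12.5 x 1 mm, fixed on the old slider beside the slot where the red cube starts, its middle 34.5 mm from that slot's centre towards the slider's -x; it stays there as the record of the order. Origin under its middle, axes as the slider's.
Things that resemble listed ones, but are neither listed nor needed, are in the scene too. Leave any turquoise look-alike of the red_cube alone. Leave any pink look-alike of the green_cube alone.

How it is judged:
At the end, for the whole second after the job is handed in: Each cube in the new slider's slot of the same number from the knob as its label on the old slider: within 12 mm across and 10 mm along the row of the slot centre, underside within 3 mm of the floor, tilt under 4 degrees, within 17 degrees of square (any side forward), released, at rest (((y of blue_label in the frame of old_slider between 0.065 and 0.085 m and y of blue_cube in the frame of new_slider between 0.065 and 0.085 m) or (y of blue_label in the frame of old_slider between 0.015 and 0.035 m and y of blue_cube in the frame of new_slider between 0.015 and 0.035 m) or (y of blue_label in the frame of old_slider between -0.035 and -0.015 m and y of blue_cube in the frame of new_slider between -0.035 and -0.015 m) or (y of blue_label in the frame of old_slider between -0.085 and -0.065 m and y of blue_cube in the frame of new_slider between -0.085 and -0.065 m)) and x of blue_cube in the frame of new_slider between -0.012 and 0.012 m and z of blue_cube in the frame of new_slider between 0.003 and 0.009 m and angle between each of blue_cube, green_cube, amber_cube, red_cube's own z axis and vertical below 0.07 rad and (angle between the x axis of blue_cube and the x axis of new_slider, either way round below 0.3 rad or angle between the x axis of blue_cube and the y axis of new_slider, either way round below 0.3 rad) and linear speed of each of blue_cube, green_cube, amber_cube, red_cube below 0.02 m/s and angular speed of each of blue_cube, green_cube, amber_cube, red_cube below 0.2 rad/s and contact force between the fingers and blue_cube below 0.1 N and ((y of green_label in the frame of old_slider between 0.065 and 0.085 m and y of green_cube in the frame of new_slider between 0.065 and 0.085 m) or (y of green_label in the frame of old_slider between 0.015 and 0.035 m and y of green_cube in the frame of new_slider between 0.015 and 0.035 m) or (y of green_label in the frame of old_slider between -0.035 and -0.015 m and y of green_cube in the frame of new_slider between -0.035 and -0.015 m) or (y of green_label in the frame of old_slider between -0.085 and -0.065 m and y of green_cube in the frame of new_slider between -0.085 and -0.065 m)) and x of green_cube in the frame of new_slider between -0.012 and 0.012 m and z of green_cube in the frame of new_slider between 0.003 and 0.009 m and (angle between the x axis of green_cube and the x axis of new_slider, either way round below 0.3 rad or angle between the x axis of green_cube and the y axis of new_slider, either way round below 0.3 rad) and contact force between the fingers and green_cube below 0.1 N and ((y of amber_label in the frame of old_slider between 0.065 and 0.085 m and y of amber_cube in the frame of new_slider between 0.065 and 0.085 m) or (y of amber_label in the frame of old_slider between 0.015 and 0.035 m and y of amber_cube in the frame of new_slider between 0.015 and 0.035 m) or (y of amber_label in the frame of old_slider between -0.035 and -0.015 m and y of amber_cube in the frame of new_slider between -0.035 and -0.015 m) or (y of amber_label in the frame of old_slider between -0.085 and -0.065 m and y of amber_cube in the frame of new_slider between -0.085 and -0.065 m)) and x of amber_cube in the frame of new_slider between -0.012 and 0.012 m and z of amber_cube in the frame of new_slider between 0.003 and 0.009 m and (angle between the x axis of amber_cube and the x axis of new_slider, either way round below 0.3 rad or angle between the x axis of amber_cube and the y axis of new_slider, either way round below 0.3 rad) and contact force between the fingers and amber_cube below 0.1 N and ((y of red_label in the frame of old_slider between 0.065 and 0.085 m and y of red_cube in the frame of new_slider between 0.065 and 0.085 m) or (y of red_label in the frame of old_slider between 0.015 and 0.035 m and y of red_cube in the frame of new_slider between 0.015 and 0.035 m) or (y of red_label in the frame of old_slider between -0.035 and -0.015 m and y of red_cube in the frame of new_slider between -0.035 and -0.015 m) or (y of red_label in the frame of old_slider between -0.085 and -0.065 m and y of red_cube in the frame of new_slider between -0.085 and -0.065 m)) and x of red_cube in the frame of new_slider between -0.012 and 0.012 m and z of red_cube in the frame of new_slider between 0.003 and 0.009 m and (angle between the x axis of red_cube and the x axis of new_slider, either way round below 0.3 rad or angle between the x axis of red_cube and the y axis of new_slider, either way round below 0.3 rad) and contact force between the fingers and red_cube below 0.1 N); the robot touches nothing.
It fails at once if a filter cube is tipped over by more than 35 degrees (angle between any of blue_cube, green_cube, amber_cube, red_cube's own z axis and vertical above 0.61 rad).
It fails at once if a filter cube is dropped (falls free, faster than 0.65 m/s: more than 2 cm) ((contact force between blue_cube and anything else below 0.01 N and linear speed of blue_cube above 0.65 m/s) or (contact force between green_cube and anything else below 0.01 N and linear speed of green_cube above 0.65 m/s) or (contact force between amber_cube and anything else below 0.01 N and linear speed of amber_cube above 0.65 m/s) or (contact force between red_cube and anything else below 0.01 N and linear speed of red_cube above 0.65 m/s)).
It also fails if it takes over 93 s, if anything falls off the work surface, if the arm or the gripper's body presses on something with over 40 N, if the wrist force passes 120 N, or if a joint passes its speed limit or range.

### The arm

A 6-joint arm with a two-finger parallel gripper is mounted at the origin on a cart in front of the work surface, level with it; the furniture and walls round the work are solid. World frame = base frame: x ahead of the robot, y to its left, z up, the work surface at z = 0. Lengths are in m, angles in rad, forces in N, time in s.
With the tool pointing down it reaches from about 0.35 to 0.875 m from the base axis. Payload 4.2 kg.
Tool frame: the origin (TCP) lies midway between the tips of the shut fingers; the grasp point (between the pads) lies 19 mm behind it; z points along the fingers, y is the line along which they close (so a half turn about z gives the same grasp; the last joint's range is limited). The gripper opens to 85 mm and grips with 20 to 120 N. Pads are 22 mm wide; open, the fingers measure 114 mm over their backs; the gripper's body (76 mm by 85 mm) begins 54 mm behind the grasp point. The pads swing forward as they close: fully open they stand 13 mm farther back than shut.
Start: joints at [1.589, 0.385, 0.008, 0, -1.194, -0.259], TCP at [0.149, 0.607, 0.231] pointing down, gripper open.
Joint ranges: [-3.14, 3.14], [-1.21, 2.06], [-1.07, 1.41], [-3.16, 2.05], [-2.99, -0.16], [-3.1, 3.1]. Speed limits (rad/s): [2.79, 2.79, 3.14, 3.14, 3.14, 3.14].

### API

Orientations are given as a unit quaternion [w, x, y, z].
In Python, from rig import sensors, imaging, ctrl gives the robot as it stands.
- The arm moves only by the tool send_rows, never from a script. Its argument "motion" is a list that holds one entry, the list of rows, each a list of 4 numbers: the shift along the tool's x, y, z in units of 30 mm (1.0 is 30 mm), then the turn about the tool's z in degrees. In form: [[[x, y, z, yaw], ...]]. A call has exactly 5 rows; each row shifts and turns the commanded pose from where the row before left it, along the tool's axes as they then stand; what a row does not reach is not made up. A row lasts 1/8 s, in which the tool goes at most 62.5 mm and 10.7 degrees, less where a joint would pass 70% of its speed; a pose out of reach is approached as far as the arm can. A call is refused whole if a number of a shift passes 1 or a number of a turn 10.7, either way. A call with a gripper value outside its range is refused whole. "grip" is the gripper's target within -1 to 1 (fully open at 1, half-way at 0, shut at -1), set as the call begins (left out, the last holds). The fingers move at their own pace and stop on an object; "force" is the grip in N (left out, the last holds). Time passes only in rows, so rows that do not move let the fingers close, or fill a call up. It gives the time, the measured TCP pose, the force, the opening and the grip force at its end, in the units of the state.
- sensors.observe(): the state, without advancing time (a new reading comes with each control period).
- imaging.camera(name): name is "scene" or "top" or "wrist"; returns a dict with "image" (480x640x3 uint8, blue, green, red), "z_map" (480x640 float32, m along the optical axis (not along the pixel's ray), 0 where there is no reading), "fx", "fy", "cx", "cy" (pixels), "world_from_camera" (4x4, takes a point from camera to world coordinates). Camera axes: x right, y up, looking along -z (the intrinsics and any distortion apply to the point x, -y, -z); pixel columns grow to the right and rows downward; lengths in m; the calibration is good to about 2 mm. A picture is of the moment at which its call begins.
- ctrl.job_done(): hands the job in; it is judged then, once.
The state is a dict: "clock": time; "joints": joint angles; "qd": joint speeds; "effort": joint torques, N m; "tcp_pos": TCP position; "tool_rot": TCP orientation; "contact_force": force on the tool from outside, world axes, zero at the start; "moment": the same for the moment, N m; "width": opening from 0.0 (shut) to 1.0 (fully open); "grip_force": force on a finger pad.
Only numpy, scipy, OpenCV 4.12 (cv2) and the standard library are available. Lean on these libraries where they do the work, as an engineer would, in place of code of your own. Each camera call takes 0.05 s, during which the arm holds its last target. There are 200 camera calls.

## Working session

There is one attempt and no reset: what is moved stays moved. The work goes in short steps, Python scripts to look and compute and a tool call to move; the robot and the scene stay as the last step left them, time stands still between calls to the robot, and variables do not carry over. Pictures are saved under pics/ and viewed, at most 14 in all, crops included, and the job is handed in when it is done.

Besides the shell and the picture viewer there is one more tool, called after "Request:" as name([rows], argument=value, ...), one row to a line, values as JSON. send_rows: Moves the arm, as the interface text tells. Its arguments: {"type":"object","properties":{"motion":{"type":"array","items":{"type":"array","items":{"type":"array","items":{"type":"number"}}}},"grip":{"type":"number"},"force":{"type":"number"}},"required":["motion"]}

```bash
ls; mkdir -p pics
cat > h.py <<'E'
import numpy as np, cv2
from rig import sensors, imaging, ctrl
def cam(n):
    c=imaging.camera(n); return c
def cast(c,u,v,z):
    T=c["world_from_camera"]; d=T[:3,:3]@np.array([(u-c["cx"])/c["fx"],-(v-c["cy"])/c["fy"],-1.0]); o=T[:3,3]
    return o+d*(z-o[2])/d[2]
def px(c,p):
    T=np.linalg.inv(c["world_from_camera"]); q=T[:3,:3]@np.asarray(p)+T[:3,3]
    return c["cx"]+c["fx"]*q[0]/-q[2], c["cy"]-c["fy"]*q[1]/-q[2]
E
python3 - <<'E'
from h import *
for n in("top","scene"):
    c=cam(n); cv2.imwrite(f"pics/{n}0.png",c["image"]); print(n,c["fx"],c["cx"],c["cy"],c["world_from_camera"].round(3).tolist(),[k for k in c])
print(sensors.observe())
E
```

```text
pics
top 497.429515124824 318.8355453835744 239.4949007817403 [[-0.014, 0.985, -0.17, 0.363], [-0.999, -0.018, -0.027, -0.018], [-0.03, 0.17, 0.985, 0.885], [0.0, 0.0, 0.0, 1.0]] ['image', 'z_map', 'fx', 'fy', 'cx', 'cy', 'world_from_camera']
scene 620.3336720064254 331.0766427405985 233.43063862710093 [[0.816, 0.248, -0.523, -0.131], [-0.578, 0.352, -0.736, -0.926], [0.002, 0.903, 0.431, 0.587], [0.0, 0.0, 0.0, 1.0]] ['image', 'z_map', 'fx', 'fy', 'cx', 'cy', 'world_from_camera']
{'clock': 0.1, 'joints': array([ 1.58862709e+00,  3.85472746e-01,  6.73614010e-03, -4.52530388e-04,
       -1.19404065e+00, -2.58567451e-01]), 'qd': array([ 1.18146948e-03, -1.53624354e-03,  2.04805405e-03,  5.62423141e-04,
       -4.09084392e-05, -9.21843400e-04]), 'effort': array([-5.93128352e-04, -3.93316340e+01,  1.88931710e+01,  4.19792667e+00,
       -2.55035207e-03,  3.26094842e-06]), 'tcp_pos': array([0.1488856 , 0.60644349, 0.23032226]), 'tool_rot': array([ 1.00999162e-03,  9.92753940e-01, -1.20160682e-01, -7.18622049e-05]), 'contact_force': array([-0.41763926, -0.38906672, -0.30881801]), 'moment': array([0.01758564, 0.00097718, 0.02000929]), 'grip_force': 0.0, 'width': 1.000063438023614}
```

View pics/top0.png

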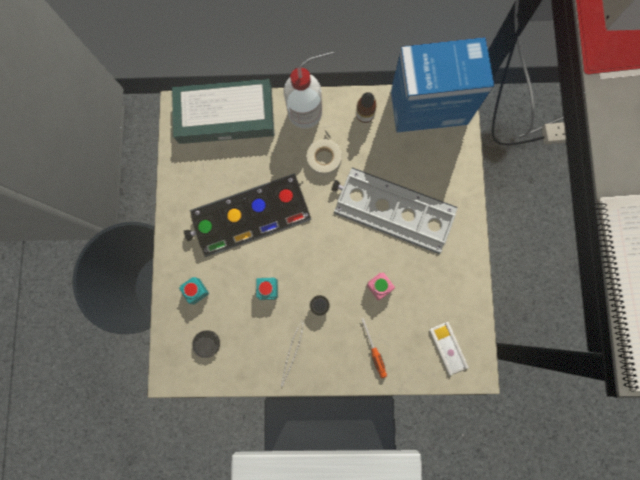

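View pics/scene0.png

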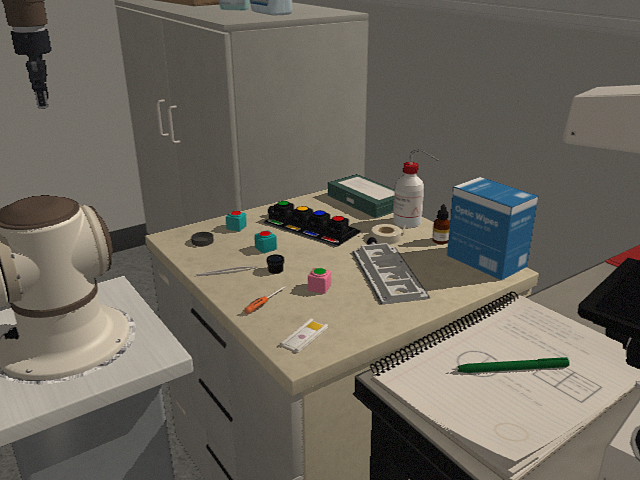

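The top view shows the old slider with its knob at (188,235), and the cubes from the knob run green (205,227), amber (234,215), blue (259,205), red (286,195). The labels are in the same order. The new slider's knob is at (337,186). The look-alikes are turquoise bodies at (193,290) and (266,289) and a pink body at (380,286), all outside the slider. The cubes I want are the black ones in the old slider. I'll confirm this in an enlarged crop and measure.

Run:
```python
from h import *
c=cam("top"); im=c["image"]
cv2.imwrite("pics/crop1.png",cv2.resize(im[150:270,180:470],(800,331),interpolation=cv2.INTER_CUBIC))
hsv=cv2.cvtColor(im,cv2.COLOR_BGR2HSV)
R={"green":(45,85),"amber":(12,32),"blue":(105,130),"red":(170,8)}
for n,(a,b) in R.items():
    H=hsv[...,0]; m=((H>=a)&(H<=b)) if a<b else ((H>=a)|(H<=b))
    m=(m&(hsv[...,1]>140)&(hsv[...,2]>60)).astype(np.uint8); m[:165]=0;m[260:]=0;m[:,:185]=0;m[:,315:]=0
    k,l,s,ce=cv2.connectedComponentsWithStats(m)
    for i in range(1,k):
        if s[i,4]>25: print(n,s[i,4],ce[i].round(1),cast(c,*ce[i],0.041)[:2].round(4),cast(c,*ce[i],.007)[:2].round(4),c["z_map"][int(ce[i][1]),int(ce[i][0])])
```

```text
green 119 [204.5 225.7] [0.5372 0.2039] [0.5442 0.2128] 0.86617166
amber 172 [233.9 214.8] [0.5555 0.1527] [0.5633 0.1596] 0.8702362
amber 65 [242.5 235.9] [0.5178 0.1372] [0.5241 0.1434] 0.9004
blue 143 [258.1 204.9] [0.5725 0.1104] [0.5809 0.1156] 0.8686896
red 158 [285.5 195.3] [0.5889 0.0622] [0.598  0.0655] 0.87145865
red 49 [294.7 217.6] [0.5485 0.0463] [0.5559 0.0489] 0.901076
```

View pics/crop1.png

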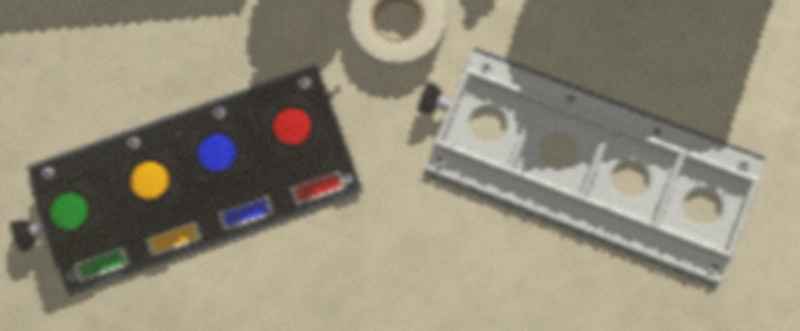

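Confirmed: black bodies in the old slider, labels green, amber, blue, red from the knob. Slot 2 of the new slider is only in shadow. Next is a planner helper, then I move in for a close look.

```bash
cat >> h.py <<'E'
def tool(s=None):
    s=s or sensors.observe(); w,x,y,z=s["tool_rot"]
    yx,yy=2*(x*y-w*z),1-2*(x*x+z*z)
    return np.array(s["tcp_pos"]),np.degrees(np.arctan2(yy,yx))
def plan(wps,start=None,step=.026,turn=9.5):
    """wps: (x,y,z,tool-y angle[,step]); prints rows in calls of 5"""
    p,a=start or tool(); rows=[]
    for w in wps:
        st=w[4] if len(w)>4 else step
        q=np.array(w[:3]); da=(w[3]-a+90)%180-90
        n=max(1,int(np.ceil(max(np.linalg.norm(q-p)/st,abs(da)/turn))))
        dp=(q-p)/n
        for i in range(n):
            t=np.radians(a); Y=np.array([np.cos(t),np.sin(t)]); X=np.array([-Y[1],Y[0]])*-1
            # tool z down: x = y cross z
            X=np.array([-Y[1],Y[0]])
            rows.append([round(float(X@dp[:2])/.03,2),round(float(Y@dp[:2])/.03,2),round(-dp[2]/.03,2),round(-da/n,2)])
            a+=da/n
        p=q
    while len(rows)%5: rows.append([0,0,0,0])
    for i in range(0,len(rows),5): print(str([rows[i:i+5]]).replace(" ",""))
E
python3 - <<'E'
from h import *
c=cam("wrist"); p,a=tool(); print(p,a); T=c["world_from_camera"]; print(c["fx"],T.round(3).tolist())
plan([(.50,.14,.25,-160)])
E
```

```text
[0.14895921 0.60663075 0.23063511] -103.8044102374091
331.51353855454585 [[-0.239, 0.932, 0.272, 0.218], [-0.971, -0.23, -0.066, 0.591], [0.001, -0.28, 0.96, 0.373], [0.0, 0.0, 0.0, 1.0]]
[[[0.66,0.54,np.float64(-0.03),np.float64(2.44)],[0.68,0.51,np.float64(-0.03),np.float64(2.44)],[0.7,0.48,np.float64(-0.03),np.float64(2.44)],[0.72,0.45,np.float64(-0.03),np.float64(2.44)],[0.74,0.42,np.float64(-0.03),np.float64(2.44)]]]
[[[0.75,0.38,np.float64(-0.03),np.float64(2.44)],[0.77,0.35,np.float64(-0.03),np.float64(2.44)],[0.78,0.32,np.float64(-0.03),np.float64(2.44)],[0.8,0.29,np.float64(-0.03),np.float64(2.44)],[0.81,0.25,np.float64(-0.03),np.float64(2.44)]]]
[[[0.82,0.22,np.float64(-0.03),np.float64(2.44)],[0.83,0.18,np.float64(-0.03),np.float64(2.44)],[0.83,0.15,np.float64(-0.03),np.float64(2.44)],[0.84,0.11,np.float64(-0.03),np.float64(2.44)],[0.84,0.07,np.float64(-0.03),np.float64(2.44)]]]
[[[0.85,0.04,np.float64(-0.03),np.float64(2.44)],[0.85,0.0,np.float64(-0.03),np.float64(2.44)],[0.85,-0.03,np.float64(-0.03),np.float64(2.44)],[0.84,-0.07,np.float64(-0.03),np.float64(2.44)],[0.84,-0.11,np.float64(-0.03),np.float64(2.44)]]]
[[[0.83,-0.14,np.float64(-0.03),np.float64(2.44)],[0.83,-0.18,np.float64(-0.03),np.float64(2.44)],[0.82,-0.21,np.float64(-0.03),np.float64(2.44)],[0,0,0,0],[0,0,0,0]]]
```

Request:
send_rows([
  [[0.66,0.54,0,2.4],[0.68,0.51,0,2.4],[0.7,0.48,0,2.4],[0.72,0.45,0,2.4],[0.74,0.42,0,2.4]],
], grip=1)

```text
clock: 0.82
tcp_pos: [0.2267, 0.5037, 0.2314]
tool_rot: [-0.0, 0.974, -0.225, -0.0]
contact_force: [0.8, 0.3, -0.2]
width: 1.004
grip_force: 0.0
```

Request:
send_rows([
  [[0.75,0.38,0,2.4],[0.77,0.35,0,2.4],[0.78,0.32,0,2.4],[0.8,0.29,0,2.4],[0.81,0.25,0,2.4]],
])

```text
clock: 1.45
tcp_pos: [0.3035, 0.4027, 0.2314]
tool_rot: [-0.0, 0.946, -0.325, 0.0]
contact_force: [0.6, 0.3, 0.0]
width: 1.0
grip_force: 0.0
```

Request:
send_rows([
  [[0.82,0.22,0,2.4],[0.83,0.18,0,2.4],[0.83,0.15,0,2.4],[0.84,0.11,0,2.4],[0.84,0.07,0,2.4]],
])

```text
clock: 2.08
tcp_pos: [0.3805, 0.3018, 0.2314]
tool_rot: [-0.0, 0.906, -0.422, 0.0]
contact_force: [-0.9, -0.5, 0.3]
width: 0.999
grip_force: 0.0
```

Request:
send_rows([
  [[0.85,0.04,0,2.4],[0.85,0,0,2.4],[0.85,-0.03,0,2.4],[0.84,-0.07,0,2.4],[0.84,-0.11,0,2.4]],
])

```text
clock: 2.7
tcp_pos: [0.4581, 0.2011, 0.2314]
tool_rot: [-0.0, 0.857, -0.515, 0.0]
contact_force: [0.2, 0.8, 0.5]
width: 0.998
grip_force: 0.0
```

Request:
send_rows([
  [[0.83,-0.14,0,2.4],[0.83,-0.18,0,2.4],[0.82,-0.21,0,2.4],[0,0,0,0],[0,0,0,0]],
])

```text
clock: 3.32
tcp_pos: [0.504, 0.1422, 0.2313]
tool_rot: [0.0, 0.824, -0.567, -0.0]
contact_force: [0.4, 0.4, 0.4]
width: 1.0
grip_force: 0.0
```

Run:
```python
from h import *
c=cam("wrist"); cv2.imwrite("pics/w1.png",c["image"]); import pickle; pickle.dump(c,open("w1.pkl","wb")); print(tool())
```

```text
(array([0.50395039, 0.14255622, 0.23134377]), np.float64(-158.99129678759942))
```

View pics/w1.png

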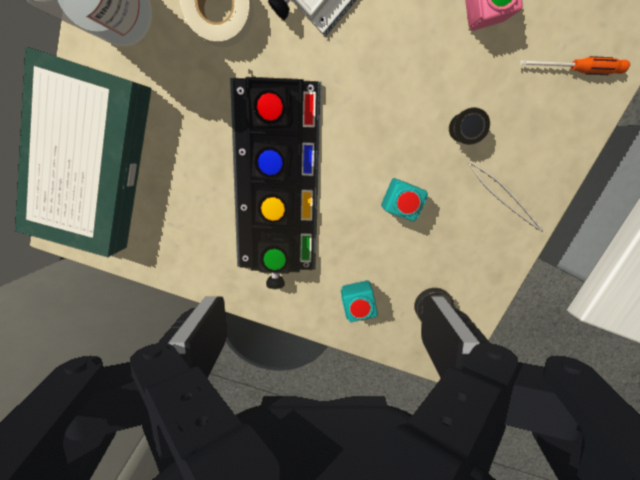

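The wrist view shows the old slider spanning (235-320, 78-272). Glasses are red (269,107), blue (269,162), amber (273,208) and green (274,259), with matching labels to the right. The turquoise pair at (405,200) and (360,302) stands off it. Now I measure.

```bash
cat >> h.py <<'E'
R={"green":(45,85),"amber":(12,32),"blue":(105,130),"red":(170,8)}
def blobs(c,roi,minA=25):
    im=c["image"]; hsv=cv2.cvtColor(im,cv2.COLOR_BGR2HSV); x0,y0,x1,y1=roi; out=[]
    for n,(a,b) in R.items():
        H=hsv[...,0]; m=((H>=a)&(H<=b)) if a<b else ((H>=a)|(H<=b))
        m=(m&(hsv[...,1]>140)&(hsv[...,2]>60)).astype(np.uint8); k=np.zeros_like(m); k[y0:y1,x0:x1]=1
        N,l,s,ce=cv2.connectedComponentsWithStats(m*k)
        out+=[(n,int(s[i,4]),ce[i]) for i in range(1,N) if s[i,4]>minA]
    return out
E
python3 - <<'E'
from h import *; import pickle
c=pickle.load(open("w1.pkl","rb"))
G={};
for n,A,p in blobs(c,(235,75,325,275)):
    lab=p[0]>295; q=cast(c,*p,.007 if lab else .041)[:2]; print(n,"label" if lab else "glass",A,p.round(1),q.round(4))
    if not lab: G[n]=q
d=G["green"]-G["red"]; print("old y dir",np.degrees(np.arctan2(d[1],d[0])))
# new slider ports from top cam: dark/sand discs; edges by bright aluminium mask
t=cam("top"); im=t["image"]; 
cv2.imwrite("pics/ns.png",cv2.resize(im[160:260,325:465],(798,570),interpolation=cv2.INTER_CUBIC))
P=[(356.9,194.9),(408.4,214.5),(434.1,224.7)]
Q=np.array([cast(t,*p,.006)[:2] for p in P]); print(Q.round(4), np.degrees(np.arctan2(*(Q[0]-Q[2])[::-1])), np.linalg.norm(Q[0]-Q[2]))
E
```

```text
green label 138 [305.3 247.8] [0.5079 0.1918]
green glass 388 [274. 259.] [0.5367 0.2047]
amber label 233 [306.1 205.1] [0.5241 0.1445]
amber glass 484 [272.3 208.4] [0.5556 0.1537]
blue label 208 [307.3 158.5] [0.5403 0.0966]
blue glass 522 [269.7 161.9] [0.5725 0.1109]
red glass 595 [269.4 106.1] [0.5888 0.0627]
red label 255 [308.5 108.6] [0.5564 0.0492]
old y dir 110.13226491822557
[[ 0.5961 -0.0646]
 [ 0.5577 -0.1561]
 [ 0.5381 -0.2011]] 66.99547227824921 0.14833902525064094
```

View pics/ns.png

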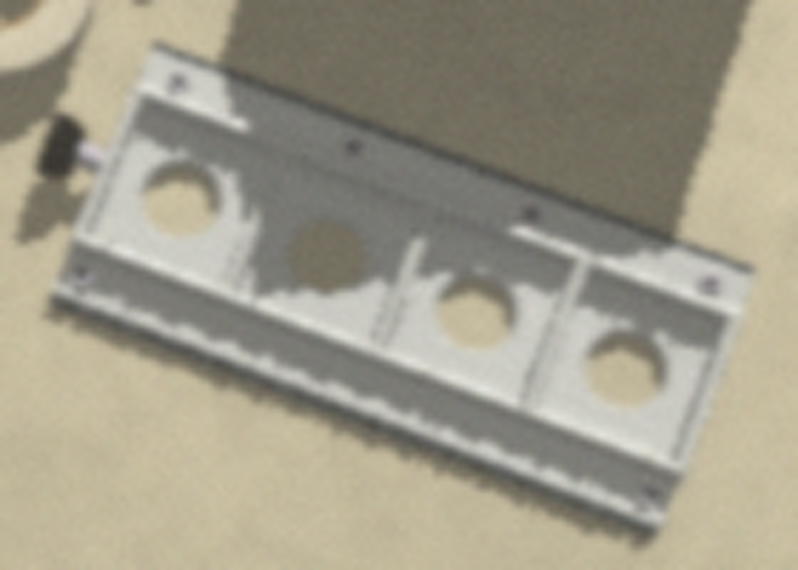

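Slot centres are clear in both views, and the wrist and top cameras agree to 1 mm. New slider ports in the crop are at (181,198), (327,256), (477,312) and (626,368). I'll start with green.

```bash
sed -i 's/round(-dp\[2\]\/.03,2),round(-da\/n,2)/round(float(-dp[2]\/.03),2),round(float(-da\/n),1)/' h.py
python3 - <<'E'
from h import *
plan([(.537,.2045,.08,-159.9),(.537,.2045,.021,-159.9,.02)])
E
```

```text
[[[-0.22,-0.25,0.72,0.1],[-0.22,-0.25,0.72,0.1],[-0.22,-0.25,0.72,0.1],[-0.22,-0.25,0.72,0.1],[-0.22,-0.25,0.72,0.1]]]
[[[-0.22,-0.25,0.72,0.1],[-0.22,-0.25,0.72,0.1],[0.0,0.0,0.66,-0.0],[0.0,0.0,0.66,-0.0],[0.0,0.0,0.66,-0.0]]]
```

Request:
send_rows([
  [[-0.31,-0.35,0.72,0.2],[-0.31,-0.35,0.72,0.2],[-0.31,-0.35,0.72,0.2],[-0.31,-0.35,0.72,0.2],[-0.31,-0.35,0.72,0.1]],
])

```text
clock: 4.05
tcp_pos: [0.5369, 0.2057, 0.1228]
tool_rot: [-0.0, 0.82, -0.572, 0.0]
contact_force: [-0.0, -0.2, 0.2]
width: 0.999
grip_force: 0.0
```

Request:
send_rows([
  [[0,0,0.72,0],[0,0,0.72,0],[0,0,0,0],[0,0,0,0],[0,0,0,0]],
])

```text
clock: 4.68
tcp_pos: [0.5376, 0.2051, 0.0814]
tool_rot: [-0.001, 0.82, -0.573, 0.0]
contact_force: [0.5, 0.1, -1.0]
width: 0.998
grip_force: 0.0
```

Run:
```python
from h import *
c=cam("wrist"); cv2.imwrite("pics/w2.png",c["image"]); print(tool())
for b in blobs(c,(150,0,500,480)): print(b[0],b[1],b[2].round(1),cast(c,*b[2],.041)[:2].round(4))
```

```text
(array([0.5375606 , 0.20498671, 0.08125106]), np.float64(-159.88259438336334))
green 515 [371.2 246.4] [0.5167 0.183 ]
green 1208 [326.3 268.2] [0.5364 0.2045]
amber 743 [376.1 172.2] [0.5302 0.1431]
amber 1614 [326.2 173.9] [0.5553 0.1533]
blue 1967 [323.8  80.7] [0.5724 0.1104]
blue 816 [381.9  87.3] [0.5437 0.1032]
red 357 [387.2  10.2] [0.5545 0.0711]
```

View pics/w2.png

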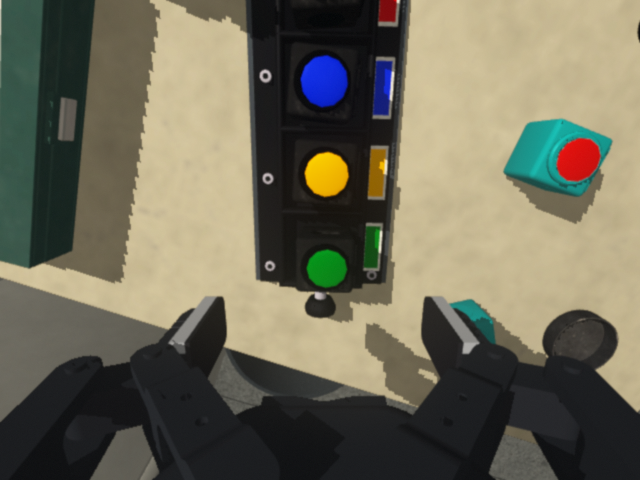

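Request:
send_rows([
  [[0,0,0.6,0],[0,0,0.6,0],[0,0,0.5,0],[0,0,0.3,0],[0,0,0,0]],
])

```text
clock: 5.35
tcp_pos: [0.5369, 0.2044, 0.0196]
tool_rot: [0.001, 0.82, -0.573, -0.0]
contact_force: [-0.4, -0.7, 0.1]
width: 1.002
grip_force: 0.0
```

Request:
send_rows([
  [[0,0,0,0],[0,0,0,0],[0,0,0,0],[0,0,0,0],[0,0,0,0]],
], grip=-1, force=30)

```text
clock: 5.98
tcp_pos: [0.5375, 0.2048, 0.0208]
tool_rot: [-0.001, 0.82, -0.573, 0.0]
contact_force: [-0.2, 0.7, 4.5]
width: 0.405
grip_force: 30.6
```

Request:
send_rows([
  [[0,0,0,0],[0,0,0,0],[0,0,0,0],[0,0,0,0],[0,0,0,0]],
])

```text
clock: 6.6
tcp_pos: [0.5375, 0.2048, 0.0208]
tool_rot: [-0.001, 0.82, -0.573, 0.0]
contact_force: [-0.3, 0.5, 5.8]
width: 0.404
grip_force: 30.7
```

Run:
```python
from h import *
plan([(.537,.2045,.12,-159.9),(.596,-.065,.13,-202.5)])
```

```text
[[[0.0,0.0,-0.83,0.0],[0.0,0.0,-0.83,0.0],[0.0,0.0,-0.83,0.0],[0.0,0.0,-0.83,0.0],[0.83,0.11,-0.03,3.9]]]
[[[0.83,0.06,-0.03,3.9],[0.84,0.0,-0.03,3.9],[0.83,-0.06,-0.03,3.9],[0.83,-0.11,-0.03,3.9],[0.82,-0.17,-0.03,3.9]]]
[[[0.81,-0.22,-0.03,3.9],[0.79,-0.28,-0.03,3.9],[0.77,-0.33,-0.03,3.9],[0.74,-0.38,-0.03,3.9],[0.72,-0.43,-0.03,3.9]]]
```

Request:
send_rows([
  [[0,0,-0.4,0],[0,0,-0.83,0],[0,0,-0.83,0],[0,0,-0.83,0],[0,0,-0.43,0]],
])

```text
clock: 7.22
tcp_pos: [0.5372, 0.2047, 0.1211]
tool_rot: [-0.001, 0.82, -0.573, 0.0]
contact_force: [0.9, 0.5, -1.2]
width: 0.406
grip_force: 30.1
```

Request:
send_rows([
  [[0.83,0.11,-0.03,3.9],[0.83,0.06,-0.03,3.9],[0.84,0,-0.03,3.9],[0.83,-0.06,-0.03,3.9],[0.83,-0.11,-0.03,3.9]],
])

```text
clock: 7.85
tcp_pos: [0.5633, 0.0811, 0.1236]
tool_rot: [0.001, 0.71, -0.704, -0.0]
contact_force: [-0.3, 0.6, -1.0]
width: 0.404
grip_force: 30.0
```

Request:
send_rows([
  [[0.82,-0.17,-0.03,3.9],[0.81,-0.22,-0.03,3.9],[0.79,-0.28,-0.03,3.9],[0.77,-0.33,-0.03,3.9],[0.74,-0.38,-0.03,3.9]],
])

```text
clock: 8.48
tcp_pos: [0.5897, -0.0415, 0.1281]
tool_rot: [-0.001, -0.58, 0.814, 0.001]
contact_force: [0.8, -0.0, -0.9]
width: 0.401
grip_force: 30.0
```

Request:
send_rows([
  [[0.72,-0.43,-0.03,3.9],[0,0,0,0],[0,0,0,0],[0,0,0,0],[0,0,0,0]],
])

```text
clock: 9.1
tcp_pos: [0.5953, -0.0646, 0.1296]
tool_rot: [-0.0, -0.554, 0.833, 0.0]
contact_force: [0.1, 0.4, -0.9]
width: 0.401
grip_force: 30.1
```

Run:
```python
from h import *
import pickle
c=cam("wrist"); cv2.imwrite("pics/w3.png",c["image"]); pickle.dump(c,open("w3.pkl","wb")); print(tool())
```

```text
(array([ 0.59540703, -0.06465652,  0.12966105]), np.float64(157.26417968492063))
```

View pics/w3.png

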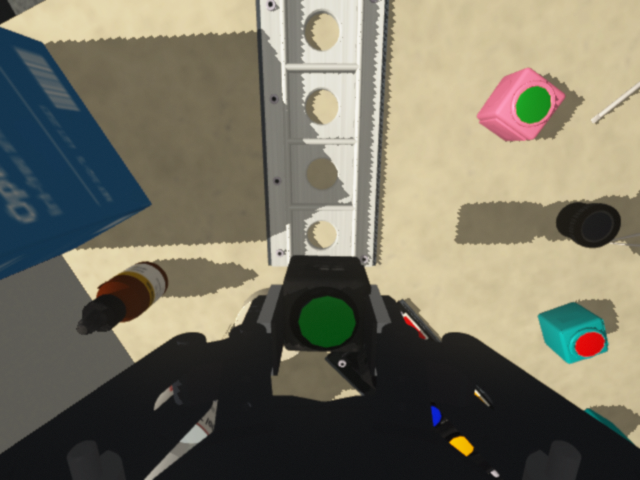

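The green cube is held upright at (327,320). New slider ports are at (323,30), (322,105), (321,174) and (322,235), with dividers at rows 68, 141 and 205. The slider edges run from (262,0) to (270,265) and from (388,0) to (376,265).

Run:
```python
from h import *; import pickle
c=pickle.load(open("w3.pkl","rb")); cv2.imwrite("pics/c3.png",cv2.resize(c["image"][0:270,240:410],(504,800))[:600*1] if 0 else cv2.resize(c["image"][0:270,240:410],None,fx=2.2,fy=2.2,interpolation=cv2.INTER_CUBIC))
for u,v in[(323,30),(322,105),(321,174),(322,235)]: print("port",cast(c,u,v,.004)[:2].round(4))
for v in(68,141,205): print("div",cast(c,321,v,.0165)[:2].round(4))
for u,v in[(262,5),(270,260),(388,5),(376,260)]: print("edge",cast(c,u,v,.005)[:2].round(4))
```

```text
port [ 0.5376 -0.2013]
port [ 0.5575 -0.1559]
port [ 0.5781 -0.1091]
port [ 0.5968 -0.0625]
div [ 0.5493 -0.177 ]
div [ 0.5682 -0.1321]
div [ 0.5868 -0.0882]
edge [ 0.5709 -0.2315]
edge [ 0.6463 -0.0595]
edge [ 0.4901 -0.1976]
edge [ 0.5628 -0.0245]
```

View pics/c3.png

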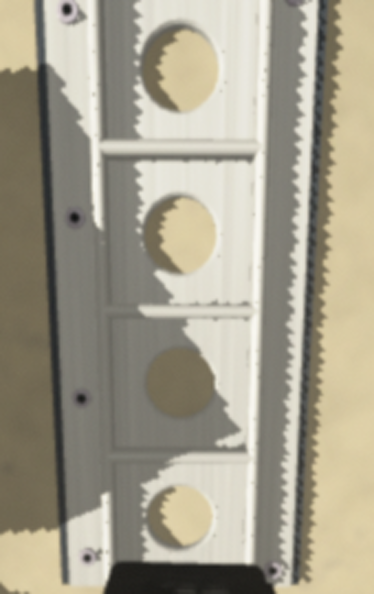

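Request:
send_rows([
  [[-0.07,-0.03,0.7,0.4],[0,0,0.8,0],[0,0,0.8,0],[0,0,0.5,0],[0,0,0.3,0]],
])

```text
clock: 9.78
tcp_pos: [0.5971, -0.0635, 0.036]
tool_rot: [-0.0, -0.551, 0.835, 0.0]
contact_force: [0.1, -0.1, -0.3]
width: 0.407
grip_force: 30.1
```

Request:
send_rows([
  [[0,0,0.2,0],[0,0,0.15,0],[0,0,0.1,0],[0,0,0.05,0],[0,0,0,0]],
])

```text
clock: 10.4
tcp_pos: [0.5971, -0.0637, 0.0217]
tool_rot: [0.0, -0.551, 0.835, -0.0]
contact_force: [-0.5, -0.5, -0.4]
width: 0.404
grip_force: 30.1
```

Request:
send_rows([
  [[0,0,0.02,0],[0,0,0,0],[0,0,0,0],[0,0,0,0],[0,0,0,0]],
])

```text
clock: 11.02
tcp_pos: [0.5971, -0.0637, 0.021]
tool_rot: [-0.0, -0.551, 0.835, -0.0]
contact_force: [-0.6, -0.2, -1.5]
width: 0.407
grip_force: 30.1
```

Request:
send_rows([
  [[0,0,0,0],[0,0,0,0],[0,0,0,0],[0,0,-0.5,0],[0,0,-0.8,0]],
], grip=1)

```text
clock: 11.65
tcp_pos: [0.5968, -0.0638, 0.0606]
tool_rot: [-0.001, -0.551, 0.835, 0.0]
contact_force: [0.9, 0.2, 0.0]
width: 1.0
grip_force: 0.0
```

Run:
```python
from h import *
p,a=tool(); print(p,a)
plan([(*p[:2],.10,a),(.5555,.1535,.10,-159.9),(.5555,.1535,.0208,-159.9)])
print("carry back from amber"); s=(np.array([.5555,.1535,.0208]),-159.9)
plan([(.5555,.1535,.11,-159.9),(.5773,-.1092,.11,-203.1),(.5773,-.1092,.036,-203.1)],s)
```

```text
[ 0.59677722 -0.06376379  0.06059929] 156.8100686247066
[[[0.0,0.0,-0.66,-0.0],[0.0,0.0,-0.66,-0.0],[-0.68,0.46,-0.0,-4.8],[-0.72,0.4,-0.0,-4.8],[-0.75,0.34,-0.0,-4.8]]]
[[[-0.77,0.27,-0.0,-4.8],[-0.79,0.21,-0.0,-4.8],[-0.81,0.14,-0.0,-4.8],[-0.82,0.07,-0.0,-4.8],[-0.82,0.0,-0.0,-4.8]]]
[[[-0.82,-0.06,-0.0,-4.8],[0.0,0.0,0.66,0.0],[0.0,0.0,0.66,0.0],[0.0,0.0,0.66,0.0],[0.0,0.0,0.66,0.0]]]
carry back from amber
[[[0.0,0.0,-0.74,-0.0],[0.0,0.0,-0.74,-0.0],[0.0,0.0,-0.74,-0.0],[0.0,0.0,-0.74,-0.0],[0.77,0.21,-0.0,3.9]]]
[[[0.78,0.16,-0.0,3.9],[0.79,0.1,-0.0,3.9],[0.8,0.05,-0.0,3.9],[0.8,-0.0,-0.0,3.9],[0.8,-0.06,-0.0,3.9]]]
[[[0.79,-0.11,-0.0,3.9],[0.78,-0.17,-0.0,3.9],[0.77,-0.22,-0.0,3.9],[0.75,-0.27,-0.0,3.9],[0.73,-0.32,-0.0,3.9]]]
[[[0.0,0.0,0.82,-0.0],[0.0,0.0,0.82,-0.0],[0.0,0.0,0.82,-0.0],[0,0,0,0],[0,0,0,0]]]
```

Request:
send_rows([
  [[0,0,-0.66,0],[0,0,-0.66,0],[-0.68,0.46,0,-4.8],[-0.72,0.4,0,-4.8],[-0.75,0.34,0,-4.8]],
])

```text
clock: 12.28
tcp_pos: [0.5834, 0.0097, 0.101]
tool_rot: [0.001, -0.652, 0.758, -0.0]
contact_force: [0.5, 0.4, 0.4]
width: 1.001
grip_force: 0.0
```

Request:
send_rows([
  [[-0.77,0.27,0,-4.8],[-0.79,0.21,0,-4.8],[-0.81,0.14,0,-4.8],[-0.82,0.07,0,-4.8],[-0.82,0,0,-4.8]],
])

```text
clock: 12.9
tcp_pos: [0.5608, 0.1308, 0.1009]
tool_rot: [-0.001, 0.795, -0.606, 0.0]
contact_force: [-0.2, -0.1, -0.3]
width: 1.0
grip_force: 0.0
```

Request:
send_rows([
  [[-0.82,-0.06,0,-4.8],[0,0,0.5,0],[0,0,0,0],[0,0,0,0],[0,0,0,0]],
])

```text
clock: 13.52
tcp_pos: [0.5563, 0.1536, 0.0849]
tool_rot: [-0.0, 0.819, -0.574, 0.0]
contact_force: [0.8, -1.5, -1.2]
width: 1.001
grip_force: 0.0
```

Run:
```python
from h import *
c=cam("wrist"); print(tool())
for b in blobs(c,(150,0,400,350),300): print(b[0],b[1],b[2].round(1),cast(c,*b[2],.041)[:2].round(4))
t=cam("top"); 
for b in blobs(t,(330,170,460,250)): print("top",b[0],b[1],b[2].round(1),cast(t,*b[2],.041)[:2].round(4))
cv2.imwrite("pics/t2.png",cv2.resize(t["image"][160:260,325:465],(798,570),interpolation=cv2.INTER_CUBIC))
```

```text
(array([0.55622983, 0.15366533, 0.08492018]), np.float64(-160.05357433459713))
green 402 [367.3 315.6] [0.5194 0.1753]
amber 588 [371.1 251.8] [0.533  0.1354]
amber 1250 [325.4 267. ] [0.5552 0.1537]
blue 619 [375.9 178.9] [0.5466 0.095 ]
blue 1479 [323.  189.8] [0.5723 0.1108]
red 1866 [325.  91.] [0.5886 0.0625]
red 793 [381.1  96.6] [0.5603 0.055 ]
top green 106 [357.4 190. ] [ 0.5956 -0.0638]
```

View pics/t2.png

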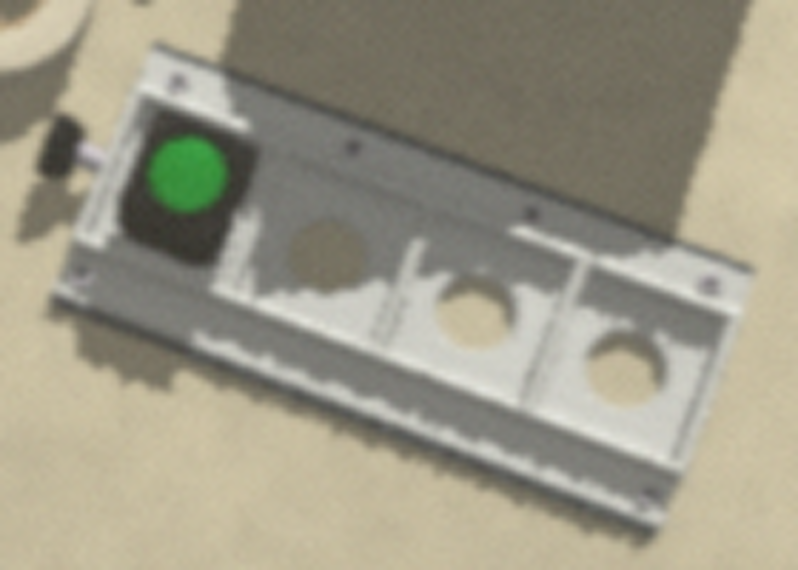

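Green is seated square in slot 1 (crop (188,175)). Amber is next.

Request:
send_rows([
  [[0,0.02,0.7,0],[0,0,0.7,0],[0,0,0.5,0],[0,0,0.23,0],[0,0,0,0]],
])

```text
clock: 14.25
tcp_pos: [0.5554, 0.1539, 0.0205]
tool_rot: [0.0, 0.819, -0.574, -0.0]
contact_force: [0.6, -0.6, 0.2]
width: 0.999
grip_force: 0.0
```

Request:
send_rows([
  [[0,0,0,0],[0,0,0,0],[0,0,0,0],[0,0,0,0],[0,0,0,0]],
], grip=-1)

```text
clock: 14.88
tcp_pos: [0.5558, 0.1541, 0.0215]
tool_rot: [-0.0, 0.819, -0.573, 0.0]
contact_force: [-0.7, -0.3, 5.0]
width: 0.411
grip_force: 29.6
```

Request:
send_rows([
  [[0,0,0,0],[0,0,-0.4,0],[0,0,-0.8,0],[0,0,-0.9,0],[0,0,-0.9,0]],
])

```text
clock: 15.5
tcp_pos: [0.5551, 0.1538, 0.1116]
tool_rot: [0.0, 0.819, -0.574, -0.0]
contact_force: [0.9, 0.7, -0.4]
width: 0.41
grip_force: 29.2
```

Request:
send_rows([
  [[0.77,0.21,0,3.9],[0.78,0.16,0,3.9],[0.79,0.1,0,3.9],[0.8,0.05,0,3.9],[0.8,0,0,3.9]],
])

```text
clock: 16.12
tcp_pos: [0.5649, 0.0338, 0.1109]
tool_rot: [0.0, 0.709, -0.705, -0.0]
contact_force: [0.5, 0.0, -0.6]
width: 0.41
grip_force: 29.1
```

Request:
send_rows([
  [[0.8,-0.06,0,3.9],[0.79,-0.11,0,3.9],[0.78,-0.17,0,3.9],[0.77,-0.22,0,3.9],[0.75,-0.27,0,3.9]],
])

```text
clock: 16.75
tcp_pos: [0.5749, -0.0857, 0.1109]
tool_rot: [-0.0, -0.58, 0.815, 0.0]
contact_force: [-0.4, 0.5, -0.2]
width: 0.409
grip_force: 29.1
```

Request:
send_rows([
  [[0.73,-0.32,0,3.9],[0,0,0,0],[0,0,0,0],[0,0,0,0],[0,0,0,0]],
])

```text
clock: 17.38
tcp_pos: [0.5771, -0.1081, 0.1108]
tool_rot: [0.0, -0.553, 0.833, 0.0]
contact_force: [0.4, 0.3, -1.1]
width: 0.409
grip_force: 29.2
```

Run:
```python
from h import *
c=cam("wrist"); p,a=tool(); print(p,a)
for b in blobs(c,(250,200,400,400),300): print(b[0],b[1],b[2].round(1),cast(c,*b[2],p[2]+.020)[:2].round(4))
plan([(.5773,-.1092,.036,-203.1)])
```

```text
[ 0.57705775 -0.10817741  0.11078711] 157.16089380192213
amber 2313 [326.7 319.3] [ 0.5749 -0.1081]
[[[0.01,-0.01,0.83,0.1],[0.01,-0.01,0.83,0.1],[0.01,-0.01,0.83,0.1],[0,0,0,0],[0,0,0,0]]]
```

Request:
send_rows([
  [[0.03,-0.03,0.8,0.3],[0,0,0.8,0],[0,0,0.7,0],[0,0,0.3,0],[0,0,0.2,0]],
])

```text
clock: 18.05
tcp_pos: [0.5778, -0.1098, 0.0266]
tool_rot: [0.0, -0.551, 0.835, -0.0]
contact_force: [-0.2, -0.3, 0.4]
width: 0.408
grip_force: 29.2
```

Request:
send_rows([
  [[0,0,0.1,0],[0,0,0.05,0],[0,0,0.03,0],[0,0,0,0],[0,0,0,0]],
])

```text
clock: 18.68
tcp_pos: [0.5776, -0.1099, 0.0215]
tool_rot: [0.0, -0.551, 0.835, -0.0]
contact_force: [0.6, -0.7, 0.4]
width: 0.409
grip_force: 29.2
```

Request:
send_rows([
  [[0,0,0,0],[0,0,0,0],[0,0,0,0],[0,0,-0.5,0],[0,0,-0.8,0]],
], grip=1)

```text
clock: 19.3
tcp_pos: [0.5772, -0.11, 0.0609]
tool_rot: [-0.001, -0.551, 0.835, 0.0]
contact_force: [0.1, -0.2, -0.3]
width: 0.998
grip_force: 0.0
```

Run:
```python
from h import *
p,a=tool(); print(p,a)
b=(.5722,.111); plan([(*p[:2],.10,a),(*b,.10,-159.9),(*b,.0208,-159.9)])
print("carry"); s=(np.array([*b,.11]),-159.9); n=(.5577,-.1552)
plan([(*n,.11,-203.1),(*n,.036,-203.1)],s)
```

```text
[ 0.57721291 -0.10998501  0.0609179 ] 156.80930565459866
[[[0.0,0.0,-0.65,-0.0],[0.0,0.0,-0.65,-0.0],[-0.75,0.34,-0.0,-4.8],[-0.77,0.28,-0.0,-4.8],[-0.79,0.21,-0.0,-4.8]]]
[[[-0.81,0.14,-0.0,-4.8],[-0.82,0.07,-0.0,-4.8],[-0.82,0.01,-0.0,-4.8],[-0.82,-0.06,-0.0,-4.8],[-0.81,-0.13,-0.0,-4.8]]]
[[[-0.79,-0.2,-0.0,-4.8],[0.0,0.0,0.66,0.0],[0.0,0.0,0.66,0.0],[0.0,0.0,0.66,0.0],[0.0,0.0,0.66,0.0]]]
carry
[[[0.74,0.32,-0.0,3.9],[0.76,0.27,-0.0,3.9],[0.78,0.21,-0.0,3.9],[0.79,0.16,-0.0,3.9],[0.8,0.11,-0.0,3.9]]]
[[[0.81,0.05,-0.0,3.9],[0.81,-0.0,-0.0,3.9],[0.81,-0.06,-0.0,3.9],[0.8,-0.12,-0.0,3.9],[0.79,-0.17,-0.0,3.9]]]
[[[0.78,-0.22,-0.0,3.9],[0.0,0.0,0.82,-0.0],[0.0,0.0,0.82,-0.0],[0.0,0.0,0.82,-0.0],[0,0,0,0]]]
```

Request:
send_rows([
  [[0,0,-0.65,0],[0,0,-0.65,0],[-0.75,0.34,0,-4.8],[-0.77,0.28,0,-4.8],[-0.79,0.21,0,-4.8]],
])

```text
clock: 19.92
tcp_pos: [0.5761, -0.0355, 0.1007]
tool_rot: [0.001, -0.652, 0.758, -0.0]
contact_force: [-1.1, -0.2, -0.1]
width: 0.997
grip_force: 0.0
```

Request:
send_rows([
  [[-0.81,0.14,0,-4.8],[-0.82,0.07,0,-4.8],[-0.82,0.01,0,-4.8],[-0.82,-0.06,0,-4.8],[-0.81,-0.13,0,-4.8]],
])

```text
clock: 20.55
tcp_pos: [0.5734, 0.088, 0.1006]
tool_rot: [-0.001, 0.795, -0.606, 0.0]
contact_force: [0.2, -0.2, 0.1]
width: 1.001
grip_force: 0.0
```

Request:
send_rows([
  [[-0.79,-0.2,0,-4.8],[0,0,0.5,0],[0,0,0,0],[0,0,0,0],[0,0,0,0]],
])

```text
clock: 21.18
tcp_pos: [0.573, 0.1109, 0.0846]
tool_rot: [-0.0, 0.819, -0.574, 0.0]
contact_force: [-0.0, -0.5, -0.6]
width: 1.001
grip_force: 0.0
```

Run:
```python
from h import *
c=cam("wrist"); print(tool())
for b in blobs(c,(250,0,350,350),600): print(b[0],b[1],b[2].round(1),cast(c,*b[2],.041)[:2].round(4))
t=cam("top"); 
for b in blobs(t,(330,170,460,250)): print("top",b[0],b[1],b[2].round(1),cast(t,*b[2],.041)[:2].round(4))
```

```text
(array([0.57294894, 0.11101507, 0.08464959]), np.float64(-160.05179851778198))
blue 1233 [324.8 267.1] [0.5722 0.1111]
red 1525 [326.9 181.1] [0.5885 0.0628]
top green 108 [357.6 189.9] [ 0.5958 -0.0641]
top amber 165 [384.6 200.5] [ 0.5758 -0.1106]
```

Request:
send_rows([
  [[0,0.02,0.7,0],[0,0,0.7,0],[0,0,0.5,0],[0,0,0.23,0],[0,0,0,0]],
])

```text
clock: 21.9
tcp_pos: [0.5722, 0.1112, 0.0202]
tool_rot: [0.0, 0.819, -0.574, -0.0]
contact_force: [1.0, 0.2, 0.7]
width: 0.999
grip_force: 0.0
```

Request:
send_rows([
  [[0,0,0,0],[0,0,0,0],[0,0,0,0],[0,0,0,0],[0,0,0,0]],
], grip=-1)

```text
clock: 22.52
tcp_pos: [0.5726, 0.1115, 0.0212]
tool_rot: [-0.0, 0.819, -0.573, 0.0]
contact_force: [-1.3, 0.9, 5.7]
width: 0.415
grip_force: 28.9
```

Request:
send_rows([
  [[0,0,0,0],[0,0,-0.4,0],[0,0,-0.8,0],[0,0,-0.9,0],[0,0,-0.9,0]],
])

```text
clock: 23.15
tcp_pos: [0.5718, 0.1112, 0.1113]
tool_rot: [0.0, 0.819, -0.574, -0.0]
contact_force: [0.0, 0.4, -0.8]
width: 0.414
grip_force: 28.7
```

Request:
send_rows([
  [[0.74,0.32,0,3.9],[0.76,0.27,0,3.9],[0.78,0.21,0,3.9],[0.79,0.16,0,3.9],[0.8,0.11,0,3.9]],
])

```text
clock: 23.78
tcp_pos: [0.565, -0.0103, 0.1106]
tool_rot: [0.0, 0.709, -0.705, -0.0]
contact_force: [0.3, -0.1, 0.2]
width: 0.415
grip_force: 28.7
```

Request:
send_rows([
  [[0.81,0.05,0,3.9],[0.81,0,0,3.9],[0.81,-0.06,0,3.9],[0.8,-0.12,0,3.9],[0.79,-0.17,0,3.9]],
])

```text
clock: 24.4
tcp_pos: [0.5586, -0.1316, 0.1106]
tool_rot: [-0.0, -0.58, 0.815, 0.0]
contact_force: [0.8, 0.5, 0.0]
width: 0.414
grip_force: 28.7
```

Request:
send_rows([
  [[0.78,-0.22,0,3.9],[0,0,0,0],[0,0,0,0],[0,0,0,0],[0,0,0,0]],
])

```text
clock: 25.02
tcp_pos: [0.5576, -0.1545, 0.1105]
tool_rot: [0.0, -0.553, 0.833, -0.0]
contact_force: [1.0, -0.8, 0.3]
width: 0.414
grip_force: 28.7
```

Run:
```python
from h import *
c=cam("wrist"); p,a=tool(); print(p,a)
for b in blobs(c,(250,200,400,400),300): print(b[0],b[1],b[2].round(1),cast(c,*b[2],p[2]+.020)[:2].round(4))
plan([(.5577,-.1552,p[2],-203.1,.1)])
```

```text
[ 0.55760171 -0.15458592  0.11045906] 157.1612752054383
green 664 [323.7 378. ] [ 0.5678 -0.1285]
blue 2265 [326.8 319.3] [ 0.5554 -0.1545]
[[[0.02,-0.01,-0.0,0.3],[0,0,0,0],[0,0,0,0],[0,0,0,0],[0,0,0,0]]]
```

Request:
send_rows([
  [[0.01,-0.02,0.8,0.3],[0,0,0.8,0],[0,0,0.7,0],[0,0,0.3,0],[0,0,0.2,0]],
])

```text
clock: 25.7
tcp_pos: [0.5583, -0.1555, 0.0263]
tool_rot: [0.0, -0.551, 0.835, -0.0]
contact_force: [1.0, -1.0, 0.2]
width: 0.414
grip_force: 28.7
```

Request:
send_rows([
  [[0,0,0.1,0],[0,0,0.05,0],[0,0,0.02,0],[0,0,0,0],[0,0,0,0]],
])

```text
clock: 26.32
tcp_pos: [0.5581, -0.1557, 0.0215]
tool_rot: [0.0, -0.551, 0.835, -0.0]
contact_force: [0.9, -0.2, -0.3]
width: 0.418
grip_force: 28.7
```

Request:
send_rows([
  [[0,0,0,0],[0,0,0,0],[0,0,0,0],[0,0,-0.5,0],[0,0,-0.8,0]],
], grip=1)

```text
clock: 26.95
tcp_pos: [0.5576, -0.1557, 0.0609]
tool_rot: [-0.001, -0.551, 0.835, 0.0]
contact_force: [1.0, 0.6, 0.7]
width: 1.004
grip_force: 0.0
```

Run:
```python
from h import *
p,a=tool(); print(p,a)
b=(.5886,.0627); plan([(*p[:2],.10,a),(*b,.10,-159.9)])
print("carry"); s=(np.array([*b,.11]),-159.9); n=(.5381,-.2010)
plan([(*n,.11,-203.1)],s)
```

```text
[ 0.55760531 -0.15566546  0.06089509] 156.80843604514482
[[[0.0,0.0,-0.65,-0.0],[0.0,0.0,-0.65,-0.0],[-0.79,0.21,-0.0,-4.8],[-0.8,0.15,-0.0,-4.8],[-0.81,0.08,-0.0,-4.8]]]
[[[-0.82,0.01,-0.0,-4.8],[-0.81,-0.06,-0.0,-4.8],[-0.81,-0.13,-0.0,-4.8],[-0.79,-0.19,-0.0,-4.8],[-0.77,-0.26,-0.0,-4.8]]]
[[[-0.75,-0.32,-0.0,-4.8],[0,0,0,0],[0,0,0,0],[0,0,0,0],[0,0,0,0]]]
carry
[[[0.7,0.42,-0.0,3.9],[0.72,0.37,-0.0,3.9],[0.75,0.32,-0.0,3.9],[0.77,0.27,-0.0,3.9],[0.79,0.21,-0.0,3.9]]]
[[[0.8,0.16,-0.0,3.9],[0.81,0.1,-0.0,3.9],[0.81,0.05,-0.0,3.9],[0.81,-0.01,-0.0,3.9],[0.81,-0.06,-0.0,3.9]]]
[[[0.81,-0.12,-0.0,3.9],[0,0,0,0],[0,0,0,0],[0,0,0,0],[0,0,0,0]]]
```

Request:
send_rows([
  [[0,0,-0.65,0],[0,0,-0.65,0],[-0.79,0.21,0,-4.8],[-0.8,0.15,0,-4.8],[-0.81,0.08,0,-4.8]],
])

```text
clock: 27.58
tcp_pos: [0.5686, -0.0824, 0.1007]
tool_rot: [0.001, -0.652, 0.758, -0.001]
contact_force: [0.6, -0.3, 0.2]
width: 1.003
grip_force: 0.0
```

Request:
send_rows([
  [[-0.82,0.01,0,-4.8],[-0.81,-0.06,0,-4.8],[-0.81,-0.13,0,-4.8],[-0.79,-0.19,0,-4.8],[-0.77,-0.26,0,-4.8]],
])

```text
clock: 28.2
tcp_pos: [0.5859, 0.039, 0.1006]
tool_rot: [-0.001, 0.795, -0.606, 0.0]
contact_force: [0.4, 0.1, -0.2]
width: 1.003
grip_force: 0.0
```

Request:
send_rows([
  [[-0.75,-0.32,0,-4.8],[0,0,0.5,0],[0,0,0,0],[0,0,0,0],[0,0,0,0]],
])

```text
clock: 28.82
tcp_pos: [0.5891, 0.0617, 0.0847]
tool_rot: [-0.0, 0.819, -0.574, 0.0]
contact_force: [0.7, -1.1, -0.2]
width: 0.998
grip_force: 0.0
```

Run:
```python
from h import *
c=cam("wrist"); print(tool())
for b in blobs(c,(250,0,350,350),600): print(b[0],b[1],b[2].round(1),cast(c,*b[2],.041)[:2].round(4))
t=cam("top"); 
for b in blobs(t,(330,170,460,250)): print("top",b[0],b[1],b[2].round(1),cast(t,*b[2],.041)[:2].round(4))
```

```text
(array([0.58907113, 0.06180397, 0.08465506]), np.float64(-160.04905228738954))
red 1223 [323.9 268.9] [0.5884 0.0631]
top green 110 [357.5 190. ] [ 0.5957 -0.064 ]
top amber 168 [384.6 200.4] [ 0.5758 -0.1106]
top blue 150 [411.6 210.9] [ 0.5562 -0.1565]
```

Request:
send_rows([
  [[-0.05,0.01,0.7,0],[0,0,0.7,0],[0,0,0.5,0],[0,0,0.23,0],[0,0,0,0]],
])

```text
clock: 29.55
tcp_pos: [0.5881, 0.0635, 0.0202]
tool_rot: [0.0, 0.819, -0.574, -0.0]
contact_force: [-0.3, 0.5, 0.0]
width: 0.999
grip_force: 0.0
```

Request:
send_rows([
  [[0,0,0,0],[0,0,0,0],[0,0,0,0],[0,0,0,0],[0,0,0,0]],
], grip=-1)

```text
clock: 30.18
tcp_pos: [0.5886, 0.0638, 0.0211]
tool_rot: [-0.0, 0.819, -0.573, 0.0]
contact_force: [0.0, 0.2, 5.1]
width: 0.404
grip_force: 30.5
```

Request:
send_rows([
  [[0,0,0,0],[0,0,-0.4,0],[0,0,-0.8,0],[0,0,-0.9,0],[0,0,-0.9,0]],
])

```text
clock: 30.8
tcp_pos: [0.5877, 0.0635, 0.1112]
tool_rot: [0.0, 0.819, -0.574, -0.0]
contact_force: [0.5, 0.3, -1.3]
width: 0.403
grip_force: 30.0
```

Request:
send_rows([
  [[0.7,0.42,0,3.9],[0.72,0.37,0,3.9],[0.75,0.32,0,3.9],[0.77,0.27,0,3.9],[0.79,0.21,0,3.9]],
])

```text
clock: 31.42
tcp_pos: [0.5632, -0.0582, 0.1092]
tool_rot: [0.001, 0.708, -0.706, -0.001]
contact_force: [0.5, 0.4, -0.7]
width: 0.406
grip_force: 30.0
```

Request:
send_rows([
  [[0.8,0.16,0,3.9],[0.81,0.1,0,3.9],[0.81,0.05,0,3.9],[0.81,-0.01,0,3.9],[0.81,-0.06,0,3.9]],
])

```text
clock: 32.05
tcp_pos: [0.5405, -0.1777, 0.1091]
tool_rot: [-0.001, -0.579, 0.816, 0.001]
contact_force: [-0.1, 0.8, -0.5]
width: 0.408
grip_force: 30.0
```

Request:
send_rows([
  [[0.81,-0.12,0,3.9],[0,0,0,0],[0,0,0,0],[0,0,0,0],[0,0,0,0]],
])

```text
clock: 32.67
tcp_pos: [0.538, -0.1998, 0.1104]
tool_rot: [-0.0, -0.553, 0.833, 0.0]
contact_force: [-0.6, -0.1, 0.2]
width: 0.407
grip_force: 30.0
```

Run:
```python
from h import *
c=cam("wrist"); p,a=tool(); print(p,a)
for b in blobs(c,(250,200,400,400),600): print(b[0],b[1],b[2].round(1),cast(c,*b[2],p[2]+.020)[:2].round(4))
plan([(.5381,-.2010,p[2],-203.1,.1)])
```

```text
[ 0.5379968  -0.19991072  0.11041737] 157.15206705132067
amber 727 [323.1 376.6] [ 0.5481 -0.1746]
red 2272 [326.4 319.7] [ 0.536  -0.1998]
[[[0.03,-0.02,-0.0,0.3],[0,0,0,0],[0,0,0,0],[0,0,0,0],[0,0,0,0]]]
```

Request:
send_rows([
  [[0.02,-0.02,0.8,0.3],[0,0,0.8,0],[0,0,0.7,0],[0,0,0.3,0],[0,0,0.2,0]],
])

```text
clock: 33.35
tcp_pos: [0.5386, -0.2011, 0.0263]
tool_rot: [0.0, -0.551, 0.835, -0.0]
contact_force: [0.1, 0.0, -0.6]
width: 0.403
grip_force: 30.0
```

Request:
send_rows([
  [[0,0,0.1,0],[0,0,0.05,0],[0,0,0.02,0],[0,0,0,0],[0,0,0,0]],
])

```text
clock: 33.98
tcp_pos: [0.5383, -0.2013, 0.0216]
tool_rot: [0.0, -0.551, 0.835, -0.0]
contact_force: [0.3, -0.2, -0.7]
width: 0.405
grip_force: 30.0
```

Request:
send_rows([
  [[0,0,0,0],[0,0,0,0],[0,0,0,0],[0,0,-0.5,0],[0,0,-0.8,0]],
], grip=1)

```text
clock: 34.6
tcp_pos: [0.5379, -0.2012, 0.0609]
tool_rot: [-0.001, -0.551, 0.835, 0.0]
contact_force: [0.2, 0.5, 0.3]
width: 1.005
grip_force: 0.0
```

Request:
send_rows([
  [[0,0,-0.8,0],[0,0,-0.8,0],[-0.5,0,-0.8,0],[-0.8,0,-0.5,0],[-0.8,0,0,0]],
])

```text
clock: 35.22
tcp_pos: [0.5643, -0.1429, 0.1504]
tool_rot: [0.002, -0.55, 0.835, -0.002]
contact_force: [0.1, 0.0, 0.3]
width: 1.0
grip_force: 0.0
```

Request:
send_rows([
  [[-0.8,0,0,0],[-0.8,0,0,0],[-0.8,0,0,0],[-0.8,0,0,0],[-0.8,0,0,0]],
])

```text
clock: 35.85
tcp_pos: [0.6109, -0.0316, 0.1473]
tool_rot: [-0.0, -0.551, 0.835, -0.0]
contact_force: [-0.1, -1.0, -0.1]
width: 0.998
grip_force: 0.0
```

Run:
```python
from h import *
print(tool())
t=cam("top")
for b in blobs(t,(330,170,460,250)): print("top",b[0],b[1],b[2].round(1),cast(t,*b[2],.041)[:2].round(4))
cv2.imwrite("pics/t3.png",cv2.resize(t["image"][160:260,325:465],(798,570),interpolation=cv2.INTER_CUBIC))
cv2.imwrite("pics/w4.png",cam("wrist")["image"])
```

```text
(array([ 0.61089641, -0.03155257,  0.1472969 ]), np.float64(156.80822353714424))
top green 128 [357.3 189.9] [ 0.5957 -0.0637]
top amber 173 [384.7 200.5] [ 0.5757 -0.1107]
top blue 152 [411.6 210.9] [ 0.5562 -0.1564]
top red 165 [438.8 221.4] [ 0.5368 -0.2022]
```

View pics/t3.png

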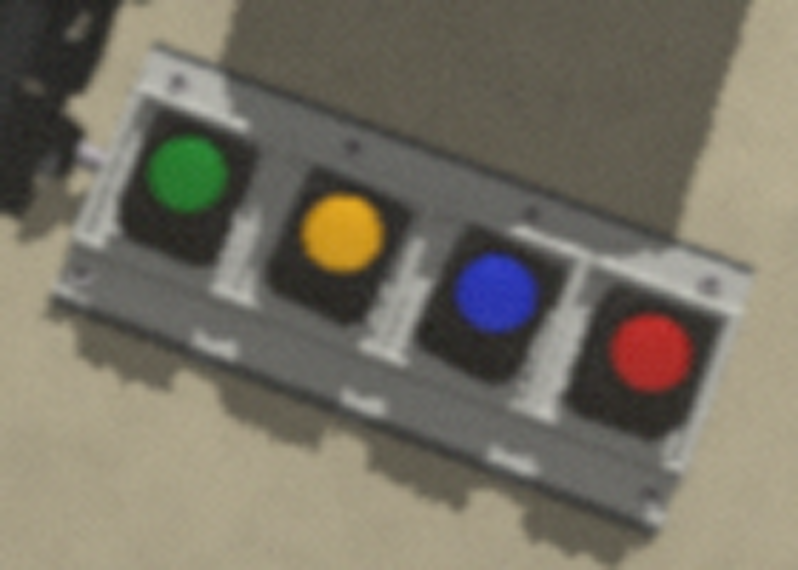

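View pics/w4.png

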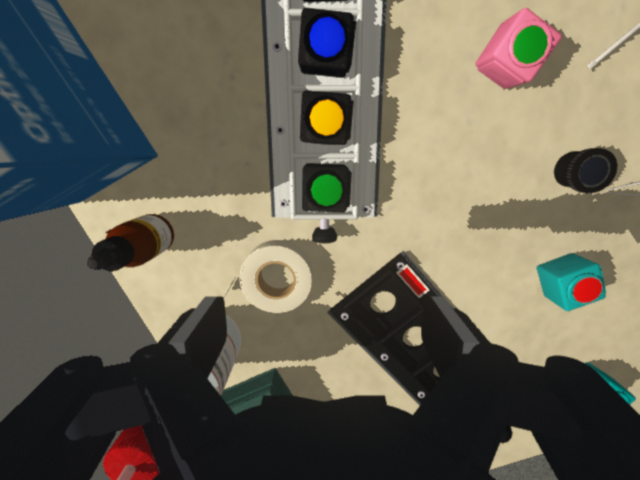

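The top crop shows green (188,175), amber (342,232), blue (497,293) and red (651,353), each square in slots 1 to 4 from the knob. The wrist view agrees for green, amber and blue; red's slot is outside its frame. The gripper is empty and clear.

```bash
python3 -c "
from rig import ctrl; print(ctrl.job_done())"
```

```text
the job is handed in; nothing more can be done
None
```

All four cubes (green, amber, blue, red from the knob) sit upright and square in slots 1–4 of the new slider in the final camera view, and I handed the job in at about 36 s; no verdict came back.

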